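Set out a cleaning demonstration on the counter mat

ROBOT

A 6-joint arm with a two-finger parallel gripper is mounted at the origin on the work surface. World frame = base frame: x ahead of the robot, y to its left, z up, the work surface at z = 0. Lengths are in m, angles in rad, forces in N, time in s.
With the tool pointing down it reaches from about 0.275 to 0.725 m from the base axis. Payload 5.6 kg.
Tool frame: the origin (TCP) lies on the mounting face of the last link; the fingertips stand 173 mm ahead of it and the grasp point (between the pads) lies 155 mm ahead of it; z points along the fingers, y is the line along which they close (so a half turn about z gives the same grasp; the last joint's range is limited). The gripper opens to 85 mm and grips with 20 to 120 N. Pads are 22 mm wide; open, the fingers measure 114 mm over their backs; the gripper's body (76 mm by 85 mm) begins 54 mm behind the grasp point. The pads swing forward as they close: fully open they stand 13 mm farther back than shut.
Start: joints at [-0.988, 0.255, 0.108, 0, -1.424, -0.285], TCP at [0.161, -0.526, 0.405] pointing down, gripper open.
Joint ranges: [-2.95, 2.95], [-1.21, 1.97], [-1.09, 1.5], [-2.87, 1.71], [-2.94, -0.07], [-3.05, 3.05]. Speed limits (rad/s): [2.57, 2.57, 3.14, 3.14, 3.14, 3.14].

INTERFACE

Orientations are given as a rotation vector (axis times angle).
In Python, from plant import bot gives the robot as it stands. Calls block until the motion is done:
- bot.reach(position, orientation): joint-space move of the TCP to a pose.
- bot.servo_line(position, rotation=None, feed=0.15, guard=None): straight line of the TCP; rotation=None keeps the orientation; feed is the mean speed in m/s. With guard (N) it stops when the force on the tool has changed by that much, and returns True; else False.
- bot.goto_joints(angles): joint-space move.
- bot.ungrasp() and bot.grab(grasp_force=None): open the fingers fully, or close them until they stop; grasp_force is the grip in N (None keeps the last).
- bot.pause(seconds).
- bot.solve_ik(position, orientation): joint angles nearest the present ones, or None.
- bot.capture(name): name is "scene" or "top" or "wrist"; returns the picture (420x560x3 uint8, red, green, blue); there is no depth.
- bot.camera_params(name): a dict with "intrinsics" (3x3 intrinsics, pixels), "distortion" ([k1, k2, p1, p2, k3] as OpenCV has them; the pictures are not rectified), "R" (3x3) and "t" (3): a world point X has camera coordinates R X + t. Camera axes: x right, y down, z forward; pixel columns grow to the right and rows downward; lengths in m; the calibration is good to about 2 mm. A picture is of the moment at which its call begins: read the wrist's pose just before it. camera_params takes no time and is no camera call; for the wrist camera it gives the pose at the moment of the call.
A pose or a line that the arm cannot do raises bot.IKError and nothing moves.
- bot.hand_in(): hands the job in; it is judged then, once.
Readings, each from a call of its own:
- bot.get_t(): time.
- bot.get_joints(): joint angles.
- bot.get_dq(): joint speeds.
- bot.get_joint_efforts(): joint torques, N m.
- bot.get_position(): TCP position.
- bot.get_ee_rot(): TCP orientation.
- bot.get_ft_force(): force on the tool from outside, world axes, zero at the start.
- bot.get_torque(): the same for the moment, N m.
- bot.get_finger_gap(): opening from 0.0 (shut) to 1.0 (fully open).
- bot.get_gripper_force(): force on a finger pad.
Only numpy, scipy, OpenCV 4.12 (cv2) and the standard library are available. Lean on these libraries where they do the work, as an engineer would, in place of code of your own. Each camera call takes 0.05 s, during which the arm holds its last target. There are 200 camera calls.

TASK

Set out the cleaning demonstration on the black mat: swing the red clamp bar up and leave it up, slide the tile out from beneath it, and lay it (never dropping it) in the rectangle printed on the mat, long side from front to back. Facing the mat with its orange stripe at the back, stand the green jug in the middle of the ring to the left of the tile and the blue jug in the middle of the ring to its right, and set the yellow scrubber on the middle of the tile, pad down and lengthwise with the tile. Leave the orange jug and the white tub where they stand.

Things in the scene. Friction and masses are not known exactly. Their poses are not given: they have to be found in the camera images.
- clamp_bar (a joint): Angle (rad) of the red clamp bar: 0 = level across the tile, grows as its black ball end is lifted, stop at 1.6; starts at 0 to 0.1. Swung up means 1 rad or more. Hinge axis: parallel to the jig's x through jig y = +65, z = 47 mm; the closed bar runs from it towards -y, at jig x = 8 mm. Friction (about 1 N at the ball) keeps it at any angle.
- clamp_handle (a point): Centre of the black ball, 22 mm across, at the free end of the red clamp bar (bar 14 mm wide, 10 mm thick). It swings in the jig's y-z plane at 145 mm from the hinge; with the bar closed it is at jig x = 8, y = -80, z = 47 mm.
- jig: Fixed aluminium tile holder. Origin: centre on the table, z up, open front at -x. Block 30 mm high, x -30 to 55, y -55 to 55 mm. The tile lies on it between rails (35 mm high, inner faces y = +-26.5 mm), its back 15 mm under a fixed lip (x 20 to 53, z 43 to 48 mm): it must slide 20 mm or more to -x before it can be lifted. Its front 45 mm stick out free.
- tile: Blue glazed ceramic sample tile, 110 mm (x) x 50 mm (y) x 10 mm thick, about 0.12 kg. Origin: centre of the underside, x along its length, z up. It starts in the jig with its x axis along the jig's x, centre at about x = -20 mm, underside 30 mm above the table.
- mat: Fixed black mat, 130 (x) x 330 (y) x 3 mm thick, an orange stripe 10 mm wide along its back (+x) edge. Origin: centre of the underside, z up; +y is its left. Printed white: a rectangle 115 x 60 mm for the tile, centred at x = -2.5 mm, y = 0, long side along x; two rings 94 mm across centred at x = 0, y = +110 mm (left) and y = -110 mm (right).
- green_jug: Green sample jug: square body 50 x 50 mm, 78 mm high; round white cap 30 mm across, centred, 88 to 110 mm above the underside (grip it from above); loop handle on the +x side reaching 47 mm from the middle; label on the -x side; about 0.2 kg. Origin: centre of the underside, z up. 
- blue_jug: Blue sample jug: square body 50 x 50 mm, 78 mm high; round white cap 30 mm across, centred, 88 to 110 mm above the underside (grip it from above); loop handle on the +x side reaching 47 mm from the middle; label on the -x side; about 0.2 kg. Origin: centre of the underside, z up. 
- scrubber: Yellow hand scrubber: base 80 mm (x) x 46 mm (y), 28 mm high with a dark abrasive pad as its underside, above it a grip bar along x, 60 mm long, 24 mm wide, from 50 to 72 mm above the underside (grip it across y); about 0.12 kg. Origin: centre of the underside, z up.
- orange_jug: Orange sample jug: square body 50 x 50 mm, 78 mm high; round white cap 30 mm across, centred, 88 to 110 mm above the underside (grip it from above); loop handle on the +x side reaching 47 mm from the middle; label on the -x side; about 0.2 kg. Origin: centre of the underside, z up. Not part of the job: leave it where it stands.
- white_tub: White round lidded tub, 68 mm across, 66 mm high, with a red label. Origin: centre of the underside. Not part of the job: leave it where it stands.
Mind the look-alikes: they are no part of the job. There is more than one size of the tile; the job needs the middle-sized.

How it is judged:
On the way, in this order (a step that is already met when the one before it is completed fails the run):
1. the clamp bar is swung up past 0.9 rad while the tile is still in the jig (value of joint clamp_bar above 0.9 rad and x of tile in the frame of jig above -0.035 m), for 0.2 s.
2. the tile lies released in the rectangle on the mat (x of tile in the frame of mat between -0.015 and 0.01 m and y of tile in the frame of mat between -0.0125 and 0.0125 m and z of tile in the frame of mat between -0.001 and 0.007 m and angle between the x axis of tile and the x axis of mat, either way round below 0.2 rad and angle between tile's own z axis and vertical below 0.1 rad and contact force between the fingers and tile below 0.1 N), for 0.2 s.
At the end, for the whole second after the job is handed in: Tile flat within 12.5 mm of the rectangle's centre (0.2 rad), green jug upright within 15 mm of the left ring's centre, blue of the right's; scrubber upright on the tile within 15 mm, 0.3 rad; bar above 0.9 rad; orange jug, tub within 20 mm of start; all released and still (all of step 2 and x of green_jug in the frame of mat between -0.015 and 0.015 m and y of green_jug in the frame of mat between 0.095 and 0.125 m and z of green_jug in the frame of mat between -0.001 and 0.008 m and angle between each of green_jug, blue_jug's own z axis and vertical below 0.1 rad and x of blue_jug in the frame of mat between -0.015 and 0.015 m and y of blue_jug in the frame of mat between -0.125 and -0.095 m and z of blue_jug in the frame of mat between -0.001 and 0.008 m and horizontal distance between scrubber and tile below 0.015 m and z of scrubber in the frame of tile between 0.007 and 0.014 m and angle between the x axis of scrubber and the x axis of tile, either way round below 0.3 rad and angle between scrubber's own z axis and vertical below 0.12 rad and value of joint clamp_bar above 0.9 rad and distance of each of orange_jug, white_tub from where it was at the start of the episode below 0.02 m and linear speed of each of tile, green_jug, blue_jug, scrubber below 0.02 m/s); the robot touches nothing.
It fails at once if the orange jug or the white tub is moved by more than 20 mm (distance of any of orange_jug, white_tub from where it was at the start of the episode above 0.02 m).
It fails at once if the tile is dropped (falls freely faster than 0.6 m/s, about 2 cm) (linear speed of tile above 0.6 m/s and contact force between the fingers and tile below 0.05 N).
It also fails if it takes over 122 s, if anything falls off the work surface, if the arm or the gripper's body presses on something with over 40 N, if the wrist force passes 120 N, or if a joint passes its speed limit or range.

## Working session

There is one attempt and no reset: what is moved stays moved. The work goes in short steps, each a Python script; the robot and the scene stay as the last script left them, time stands still between calls to the robot, and variables do not carry over. Pictures are saved under pics/ and viewed, at most 14 in all, crops included, and the job is handed in when it is done.

```bash
mkdir -p pics; ls; python3 - <<'E'
from plant import bot
import cv2
for n in("scene","top"):
    p=bot.camera_params(n); print(n,p)
    cv2.imwrite(f"pics/{n}0.png",cv2.resize(bot.capture(n)[...,::-1],(800,600),interpolation=cv2.INTER_CUBIC))
E
```

```text
pics
scene {'intrinsics': array([[544.10176847,   0.        , 274.06262131],
       [  0.        , 544.10176847, 211.27194796],
       [  0.        ,   0.        ,   1.        ]]), 'distortion': array([-0.16514565,  0.        ,  0.        ,  0.        ,  0.        ]), 'R': array([[-0.37766774,  0.92593962,  0.00170334],
       [ 0.78514606,  0.3212156 , -0.52949617],
       [-0.49082862, -0.19863626, -0.84831062]]), 't': array([ 0.16873273, -0.40984394,  1.73646806])}
top {'intrinsics': array([[430.50780424,   0.        , 282.69979496],
       [  0.        , 430.50780424, 204.79259709],
       [  0.        ,   0.        ,   1.        ]]), 'distortion': array([0.02740052, 0.        , 0.        , 0.        , 0.        ]), 'R': array([[ 0.02831241, -0.99959123,  0.00397142],
       [-0.99705077, -0.02852352, -0.07124728],
       [ 0.07133144, -0.00194252, -0.99745078]]), 't': array([0.0102595 , 0.56863137, 1.14421183])}
```

View pics/scene0.png

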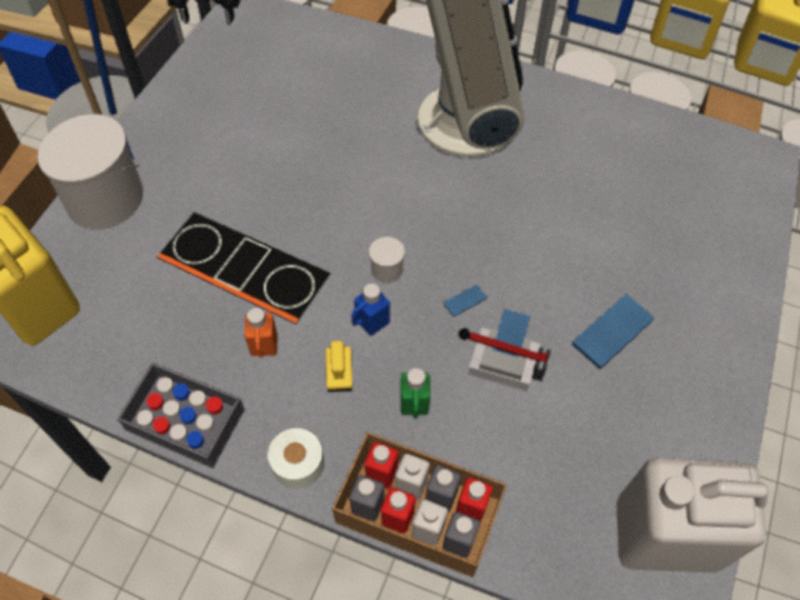

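View pics/top0.png

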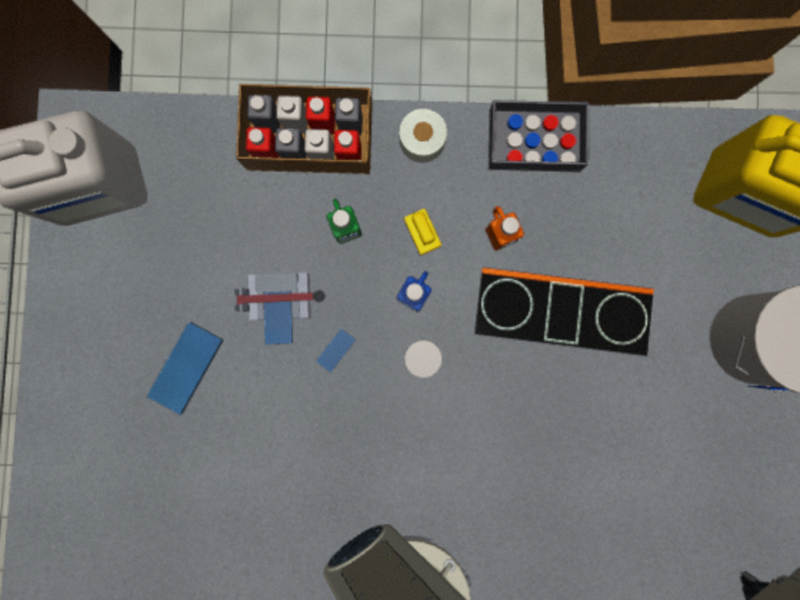

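The top view (up = +x, left = +y) shows the jig at (278,297), with its ball at (318,296). The green jug's cap is at (341,218), the blue's at (414,292) and the orange's at (510,226). The scrubber is at (423,231), the tub at (423,358), and the mat spans 478–652 × 268–353. The small look-alike tile is at (336,350) and the large one at (185,367). I'll enlarge it for more precise reading.

```bash
cat > h.py <<'E'
from plant import bot
import numpy as np, cv2
from scipy.spatial.transform import Rotation as R
def ray(p,uv,z):
    "pixels -> world points at height z"
    uv=np.array(uv,float).reshape(-1,1,2)
    n=cv2.undistortPoints(uv,p["intrinsics"],p["distortion"]).reshape(-1,2)
    Rm=np.array(p["R"]);c=-Rm.T@p["t"]
    d=np.c_[n,np.ones(len(n))]@Rm
    return c+d*((z-c[2])/d[:,2])[:,None]
def proj(p,X):
    return cv2.projectPoints(np.array(X,float).reshape(-1,1,3),cv2.Rodrigues(np.array(p["R"]))[0],np.array(p["t"]),p["intrinsics"],p["distortion"])[0].reshape(-1,2)
def down(yaw):
    "tool down, closing line (tool y) at angle yaw from world x"
    y=np.array([np.cos(yaw),np.sin(yaw),0]);z=np.array([0,0,-1.]);x=np.cross(y,z)
    return R.from_matrix(np.c_[x,y,z]).as_rotvec()
def crop(im,x0,y0,w,h,s,name):
    cv2.imwrite(name,cv2.resize(im[y0:y0+h,x0:x0+w,::-1],None,fx=s,fy=s,interpolation=cv2.INTER_CUBIC))
E
python3 - <<'E'
from h import *
im=bot.capture("top")
crop(im,160,135,160,120,5,"pics/t1.png")
crop(im,270,135,200,120,4,"pics/t2.png")
E
```

```text
(no output)
```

View pics/t1.png

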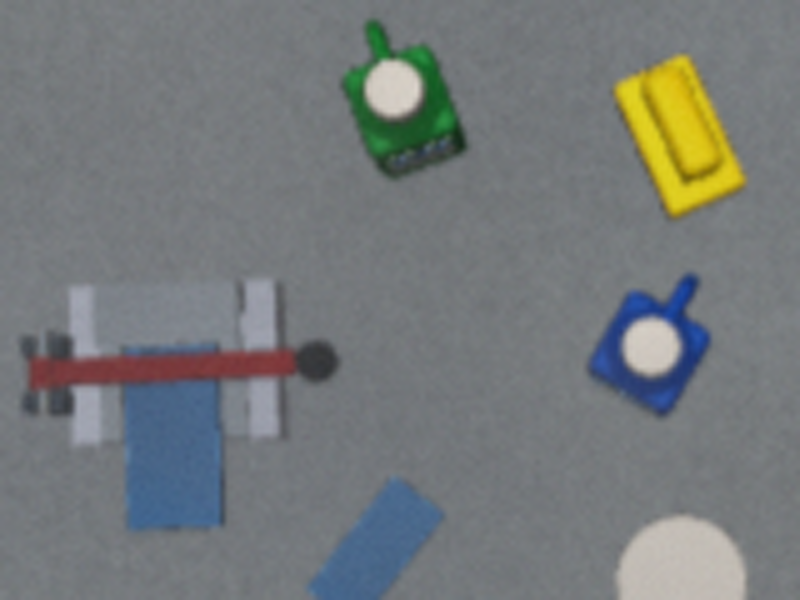

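View pics/t2.png

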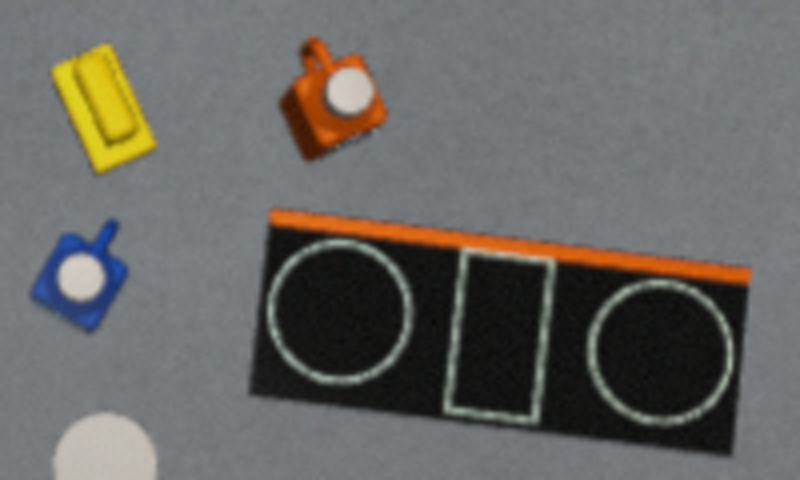

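The first crop gives the tile front corners at (127,528) and (221,524) and the ball at (317,361). The rails' outer corners are (70,287), (280,280), (75,443) and (283,437). The green cap is at (393,90) and the blue cap at (651,347). The scrubber corners are (615,92), (687,55), (745,183) and (675,216). In the second crop the rings are at (340,312) and (661,352), and the rectangle's corners run from (461,250) to (540,422).

```bash
cat > m.py <<'E'
from h import *
p=bot.camera_params("top")
A=lambda uv,z:ray(p,(np.array(uv)+.5)/5-.5+[160,135],z)[:,:2]
B=lambda uv,z:ray(p,(np.array(uv)+.5)/4-.5+[270,135],z)[:,:2]
ang=lambda v:np.degrees(np.arctan2(v[1],v[0]))
np.set_printoptions(precision=4,suppress=True)
if 1:
    mc=B([(270,208),(750,268),(732,455),(250,394)],.003);print("mat",mc.mean(0),"sizes",np.linalg.norm(mc-np.roll(mc,-1,0),axis=1),"yaw",ang(mc[0]-mc[1])-90,ang(mc[0]-mc[3]))
    r=B([(340,312),(661,352)],.003);print("rings",r,np.linalg.norm(r[0]-r[1]),"mid",r.mean(0),"yaw",ang(r[0]-r[1])-90)
    q=B([(461,250),(554,262),(540,422),(445,411)],.003);print("rect",q.mean(0),np.linalg.norm(q-np.roll(q,-1,0),axis=1))
    print("orange",B([(350,91)],.11),"tub",B([(105,462)],.066),A([(682,580)],.066))
    print("green cap",A([(393,90)],.11));b=A([(345,83),(430,45)],.078);print(np.linalg.norm(b[0]-b[1]),"yaw",ang(b[0]-b[1])-90)
    b=A([(635,290),(708,335),(662,415),(590,370)],.078);print("blue cap",A([(651,347)],.11),b.mean(0),np.linalg.norm(b-np.roll(b,-1,0),axis=1),"yaw",ang(b[0]-b[3]),ang(b[1]-b[2]))
    b=A([(615,92),(687,55),(745,183),(675,216)],.028);print("scrub",b.mean(0),np.linalg.norm(b-np.roll(b,-1,0),axis=1),ang(b[0]-b[3]),ang(b[1]-b[2]))
    b=A([(660,75),(700,170)],.072);print("bar",b.mean(0),ang(b[0]-b[1]))
    t=A([(127,528),(221,524)],.04);print("tilefront",t,np.linalg.norm(t[0]-t[1]),ang(t[0]-t[1])-90)
    b=A([(70,287),(280,280),(283,437),(75,443)],.035);print("jig",b.mean(0),b,np.linalg.norm(b-np.roll(b,-1,0),axis=1),ang(b[0]-b[1])-90,ang(b[0]-b[3]))
    print("ball",A([(317,361)],.05))
E
python3 m.py
```

```text
mat [ 0.5437 -0.2805] sizes [0.3304 0.1284 0.3293 0.1286] yaw -5.5678404405936845 -4.993137239357597
rings [[ 0.5535 -0.1713]
 [ 0.5324 -0.3905]] 0.2201867491748313 mid [ 0.5429 -0.2809] yaw -5.485353762938956
rect [ 0.5402 -0.2808] [0.064  0.11   0.0649 0.111 ]
orange [[ 0.6865 -0.1571]] tub [[ 0.4487 -0.0108]] [[ 0.4475 -0.0111]]
green cap [[0.69   0.1422]]
0.0482206369830366 yaw 26.113031608861476
blue cap [[0.5642 0.0089]] [0.5637 0.0094] [0.0442 0.0475 0.0436 0.0473] yaw -27.647532310021084 -28.33157609207896
scrub [ 0.6849 -0.0054] [0.044  0.0766 0.0419 0.075 ] 27.21486401814248 25.65202554824554
bar [ 0.6846 -0.0036] 24.171583346383965
tilefront [[0.4658 0.2813]
 [0.4692 0.232 ]] 0.049450105702609964 4.005244243479311
jig [0.5547 0.2598] [[0.5929 0.3185]
 [0.5999 0.2068]
 [0.5161 0.2019]
 [0.5099 0.312 ]] [0.1119 0.084  0.1102 0.0833] 3.5910294239036915 4.476557187363713
ball [[0.5562 0.1834]]
```

The sizes match the given ones to within 2–5 mm, and tile front, jig and ring spacing agree with each other. Next I swing the clamp, gripping the ball across the jig's x so that it pivots between the pads.

```bash
cat >> h.py <<'E'
JY=np.radians(3.9); JO=np.array([.5420,.2588])
MY=np.radians(-5.4); MO=np.array([.5433,-.2807])
def fr(o,yaw,x,y): return o+np.array([[np.cos(yaw),-np.sin(yaw)],[np.sin(yaw),np.cos(yaw)]])@[x,y]
def best(pos,yaw):
    "closing-line yaw with the half turn that needs the least wrist rotation"
    c=[(abs(q[5]),y) for y in (yaw,yaw+np.pi,yaw-np.pi) for q in [bot.solve_ik(np.array(pos),down(y))] if q is not None]
    return min(c)[1]
def stat(s=""): print(s,"t%.1f"%bot.get_t(),np.round(bot.get_position(),4),"gap%.3f"%bot.get_finger_gap(),"F",np.round(bot.get_ft_force(),1),"grip%.1f"%bot.get_gripper_force())
E
python3 - <<'E'
from h import *
G=.155
b=fr(JO,JY,.008,-.080)
y=best([*b,.30],JY)
bot.reach([*b,.30],down(y)); print(bot.get_joints())
bot.servo_line([*b,.052+G],guard=8,feed=.15); stat("down")
p=bot.camera_params("wrist"); crop(bot.capture("wrist"),0,0,560,420,1.2,"pics/w1.png")
bot.grab(20); stat("grab")
E
```

```text
[ 5.79100524e-01  3.71501251e-01  2.56323794e-03  1.21730084e-04
 -1.20167157e+00 -5.12262770e-01]
down t3.8 [0.5559 0.1796 0.2079] gap1.002 F [0.8 0.2 0.9] grip0.0
grab t4.4 [0.5556 0.1796 0.2072] gap0.240 F [0.7 0.3 0.2] grip19.5
```

View pics/w1.png

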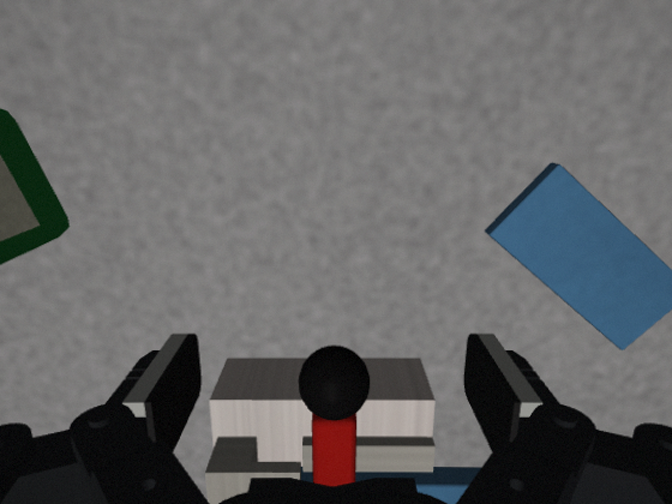

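The ball sits centred between the pads at (334,383), and the gap of about 20 mm matches its size. Now I swing it.

```bash
python3 - <<'E'
from h import *
p0=np.array(bot.get_position())
a0=.05
for a in np.arange(.2,1.36,.19):
    d=.145*np.array([np.cos(a0)-np.cos(a),np.sin(a)-np.sin(a0)])
    xy=fr(p0[:2],JY,0,d[0])
    bot.servo_line([*xy,p0[2]+d[1]],feed=.12)
stat("up")
bot.ungrasp(); stat("open")
bot.servo_line([*bot.get_position()[:2],.42],feed=.2)
# tile hover pose
g=fr(JO,JY,-.056,-.0005); y=best([*g,.34],JY+np.pi/2)
bot.reach([*g,.38],down(y)); stat(y); print(bot.get_joints())
crop(bot.capture("wrist"),0,0,560,420,1.2,"pics/w2.png")
E
```

```text
up t7.1 [0.548  0.291  0.3412] gap0.239 F [-0.   0.2  2.8] grip20.1
open t7.7 [0.548  0.2909 0.3411] gap1.000 F [-0.3 -0.   0.2] grip0.0
-1.5027284859671177 t9.6 [0.4862 0.2545 0.3797] gap0.998 F [-0.4  1.  -0.1] grip0.0
[ 7.67460045e-01  2.61474059e-01  5.34011668e-02  2.32649181e-05
 -1.36330057e+00  8.70429732e-01]
```

View pics/w2.png

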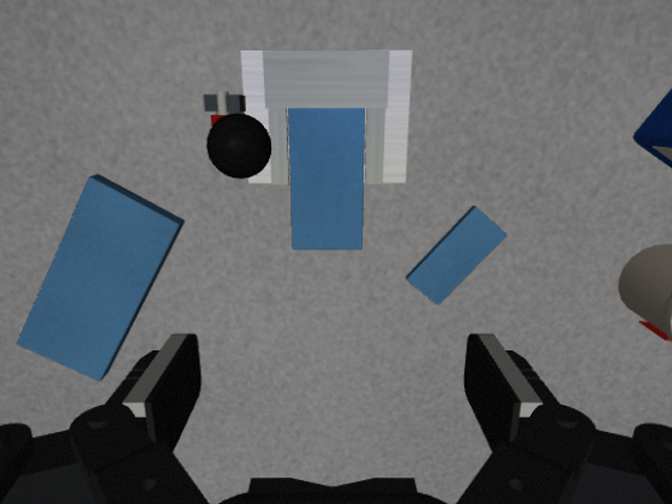

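The bar is up, with the ball at (239,146) close to the camera. The tile's front corners are at (292,249) and (362,249); I check the grasp point from these and then take the tile.

```bash
python3 - <<'E'
from h import *
p=bot.camera_params("wrist")
t=ray(p,(np.array([(292,249),(362,249)])+.5)/1.2-.5,.04)[:,:2]
m=t.mean(0);print(t,np.linalg.norm(t[0]-t[1]),np.degrees(np.arctan2(*(t[0]-t[1])[::-1]))-90)
g0=fr(JO,JY,-.056,0);g=fr(m,JY,.019,0);print(g0,g)
if np.linalg.norm(g-g0)<.006:
    g=(g+g0)/2
    y=-1.5027
    bot.servo_line([*g,.200],down(y),guard=8,feed=.15); stat("down")
    bot.grab(60); stat("grab")
    q=fr(g,JY,-.045,0)
    bot.servo_line([*q,.200],feed=.06); stat("slid")
    bot.servo_line([*q,.36],feed=.12); stat("lift")
    crop(bot.capture("wrist"),0,0,560,420,1.2,"pics/w3.png")
    crop(bot.capture("scene"),250,150,180,135,4,"pics/s3.png")
    print("off",np.linalg.norm(g-m))
E
```

```text
[[0.46613837 0.28206562]
 [0.46952208 0.23221068]] 0.04996963345293618 3.8827715404956678
[0.48612968 0.25499114] [0.48678623 0.25843044]
down t11.0 [0.4868 0.257  0.2009] gap1.001 F [ 0.   0.  -0.4] grip0.0
grab t11.5 [0.4865 0.2568 0.2008] gap0.565 F [-1.2 -0.7  5.3] grip63.0
slid t12.4 [0.441  0.2534 0.1996] gap0.566 F [-3.4  0.4  2.4] grip62.7
lift t13.8 [0.4414 0.2535 0.3592] gap0.564 F [ 0.  -0.2 -0.8] grip62.4
off 0.018632629984852992
```

View pics/w3.png

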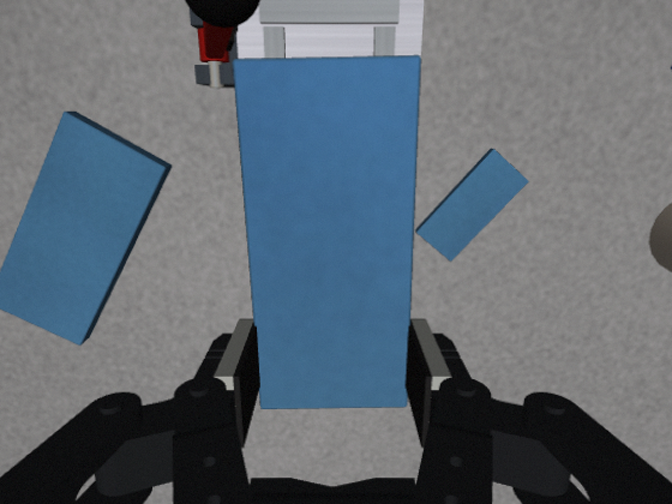

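```bash
python3 - <<'E'
from h import *
p=bot.camera_params("wrist"); c=np.array(bot.get_position())
# fit tilt: corners seen (far L, far R, near L, near R)
from scipy.optimize import least_squares
uv=(np.array([(235,58),(420,56),(261,408),(405,406)])+.5)/1.2-.5
base=np.array([[.110,.025,0],[.110,-.025,0],[0,.025,0],[0,-.025,0]])
def X(v): return R.from_euler('zyx',[v[3],v[4],0]).apply(base)+v[:3]
f=lambda v:(proj(p,X(v))-uv).ravel()
s=least_squares(f,[c[0]-.019,c[1],c[2]-.16,JY,0]);v=s.x
print("near edge rel TCP",v[:3]-c,"yaw,pitch deg",np.degrees(v[3:]),"res px",s.fun.round(1))
E
```

```text
near edge rel TCP [-0.0188682  -0.00164877 -0.16219094] yaw,pitch deg [4.69712084 0.80213667] res px [-0.1  0.5  0.2 -0.1 -1.3 -0.4  1.1 -0.2]
```

The tile is level in the grip (pitch 0.8°), with its offset as planned. I carry it to the mat and lay it down.

```bash
python3 - <<'E'
from h import *
g=fr(MO,MY,-.0025-.0365,0)
y=best([*g,.36],MY+np.pi/2)
bot.reach([*g,.38],down(y)); stat("over"); print(bot.get_joints()[5])
bot.servo_line([*g,.20],feed=.15); stat()
print(bot.servo_line([*g,.1732],guard=4,feed=.04)); stat("down")
bot.ungrasp(); stat("open")
bot.servo_line([*g,.38],feed=.2); bot.pause(.1)
crop(bot.capture("wrist"),0,0,560,420,1.2,"pics/w4.png"); np.savez("w4.npz",**bot.camera_params("wrist"))
E
```

```text
over t15.9 [ 0.5047 -0.2765  0.3799] gap0.561 F [-0.3  0.5  0.1] grip62.4
-1.4338929134489917
 t17.2 [ 0.5049 -0.2771  0.2009] gap0.572 F [-0.9 -0.3 -0. ] grip62.4
True
down t17.8 [ 0.5042 -0.2769  0.1746] gap0.563 F [-0.6  0.5  4. ] grip62.9
open t18.3 [ 0.5037 -0.2767  0.1738] gap1.001 F [ 0.4 -0.   0.9] grip0.0
```

View pics/w4.png

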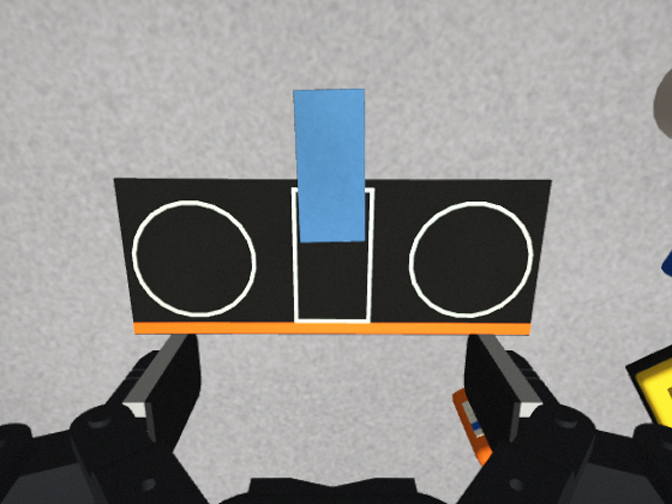

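The half turn put the tile on the front side: it lies from (294,89) to (365,242), half off the mat. I regrip it at the same point and move it 73 mm towards the stripe. First I refine the mat pose from this view.

```bash
python3 - <<'E'
from h import *
p=dict(np.load("w4.npz"))
f=lambda uv,z:ray(p,(np.array(uv)+.5)/1.2-.5,z)[:,:2]
ang=lambda v:np.degrees(np.arctan2(v[1],v[0]))
m=f([(114,179),(551,181),(529,334),(135,334)],.003);print("mat",m.mean(0),ang(m[1]-m[0])-90,np.linalg.norm(m-np.roll(m,-1,0),axis=1))
r=f([(194,259),(471,260)],.003);print("rings R,L",r,r.mean(0),ang(r[1]-r[0])-90)
t=f([(294,90),(364,89),(365,241),(301,242)],.012);print("tile",t.mean(0),ang(t[2]-t[1]),np.linalg.norm(t-np.roll(t,-1,0),axis=1)); 
c=fr(MO,MY,-.0755,0);print("expected tile",c, "rect c",fr(MO,MY,-.0025,0))
E
```

```text
mat [ 0.54474077 -0.27934004] -5.693765305376786 [0.32969171 0.12850987 0.33066785 0.12970354]
rings R,L [[ 0.53248989 -0.38937729]
 [ 0.55440552 -0.1688934 ]] [ 0.54344771 -0.27913535] -5.6764328761121305
tile [ 0.47094027 -0.27347866] -3.7617577822252026 [0.0487679  0.11018925 0.04940497 0.11027536]
expected tile [ 0.46813507 -0.27359482] rect c [ 0.5408111  -0.28046473]
```

```bash
sed -i 's/^MY=.*/MY=np.radians(-5.6); MO=np.array([.5439,-.2799])/' h.py; python3 - <<'E'
from h import *
c=np.array(bot.get_position())
g=np.array([.5042,-.2768])
bot.servo_line([*g,.1745],guard=8,feed=.17); stat("down")
bot.grab(60); stat("grab")
bot.servo_line([*g,.21],feed=.08)
h=fr(MO,MY,-.0025+.0355,0)
bot.servo_line([*h,.21],feed=.12)
print(bot.servo_line([*h,.1732],guard=6,feed=.03)); stat("down")
bot.ungrasp(); stat("open")
bot.servo_line([*h,.38],feed=.2); bot.pause(.1)
i=fr(MO,MY,-.06,0)
bot.servo_line([*fr(MO,MY,.06,0),.42],feed=.2)
crop(bot.capture("wrist"),0,0,560,420,1.2,"pics/w5.png"); np.savez("w5.npz",**bot.camera_params("wrist"));stat()
E
```

```text
down t21.0 [ 0.5046 -0.277   0.1755] gap1.004 F [-0.5 -0.4  0.4] grip0.0
grab t21.4 [ 0.5044 -0.2768  0.1753] gap0.564 F [-1.3  1.1  5.5] grip63.0
True
down t23.9 [ 0.5769 -0.283   0.1749] gap0.565 F [0.6 1.7 5.4] grip63.0
open t24.3 [ 0.5763 -0.2829  0.1736] gap1.000 F [-0.2  0.  -0.5] grip0.0
 t26.1 [ 0.6037 -0.2856  0.4188] gap1.001 F [ 0.3  0.4 -0.1] grip0.0
```

View pics/w5.png

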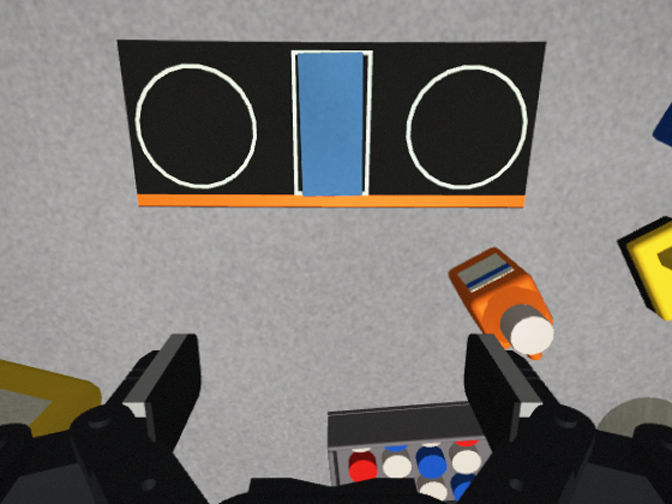

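The tile lies flat inside the rectangle, from (296,53) to (364,195). Next I do both jugs.

```bash
python3 - <<'E'
from h import *
p=dict(np.load("w5.npz"))
t=ray(p,(np.array([(296,53),(362,53),(364,195),(303,195)])+.5)/1.2-.5,.013)[:,:2];d=t[2]+t[3]-t[0]-t[1]
print("tile",t.mean(0),np.degrees(np.arctan2(d[1],d[0])),"rect",fr(MO,MY,-.0025,0))
for cap,ring in (((.690,.1422),.11),((.564,.009),-.11)):
    y=best([*cap,.38],np.pi/2); q=fr(MO,MY,0,ring); y2=best([*q,.40],np.pi/2)
    print(y,y2)
    bot.reach([*cap,.38],down(y))
    print(bot.servo_line([*cap,.255],guard=8,feed=.15)); bot.grab(40); stat("grab")
    bot.servo_line([*cap,.40],feed=.2)
    bot.reach([*q,.40],down(y2))
    bot.servo_line([*q,.28],feed=.17)
    print(bot.servo_line([*q,.2565],guard=4,feed=.05)); stat("down")
    bot.ungrasp(); bot.servo_line([*q,.40],feed=.25)
crop(bot.capture("top"),270,135,200,120,4,"pics/t6.png")
E
```

```text
tile [ 0.54143876 -0.27890073] -3.5524713565183186 rect [ 0.54141193 -0.27965604]
-1.5707963267948966 1.5707963267948966
False
grab t29.8 [0.6902 0.1422 0.2559] gap0.377 F [ 0.5 -0.2  4. ] grip36.9
True
down t34.3 [ 0.5546 -0.1705  0.2587] gap0.369 F [-0.2 -0.5  3.4] grip43.8
-1.5707963267948966 1.5707963267948966
False
grab t39.6 [0.5642 0.009  0.2565] gap0.368 F [-1.8  0.6  7.3] grip30.9
True
down t43.8 [ 0.5335 -0.3894  0.2611] gap0.338 F [-0.2  0.8  4.2] grip43.4
```

View pics/t6.png

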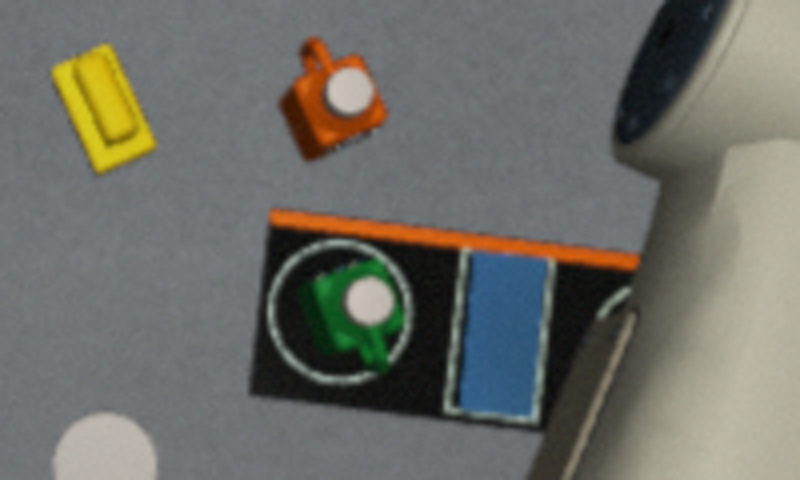

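Green stands in the left ring, with its cap at (370,300). Now the scrubber.

```bash
python3 - <<'E'
from h import *
p=bot.camera_params("top")
g=ray(p,[((370+.5)/4-.5+270,(300+.5)/4-.5+135)],.113)[0,:2];print("green",g,"ring",fr(MO,MY,0,.11))
s=np.array([.6848,-.0045]); ys=np.radians(25.5)
y=best([*s,.36],ys+np.pi/2); c=np.array([.5414,-.2791]); y2=best([*c,.38],np.radians(-4.8)+np.pi/2); print(y,y2)
bot.reach([*s,.36],down(y))
crop(bot.capture("wrist"),0,0,560,420,1.2,"pics/w7.png")
print(bot.servo_line([*s,.217],guard=8,feed=.15)); bot.grab(40); stat("grab")
bot.servo_line([*s,.38],feed=.2)
bot.reach([*c,.38],down(y2))
bot.servo_line([*c,.25],feed=.17)
print(bot.servo_line([*c,.2295],guard=4,feed=.05)); stat("down")
bot.ungrasp(); bot.servo_line([*c,.38],feed=.25)
bot.reach([.40,0,.42],down(np.pi/2)); stat()
crop(bot.capture("top"),270,135,200,120,4,"pics/t8.png")
crop(bot.capture("scene"),100,135,200,150,4,"pics/s8.png")
E
```

```text
green [ 0.55508333 -0.17113106] ring [ 0.55463412 -0.17042499]
2.0158552860534504 1.4870205226991688
False
grab t48.4 [ 0.6849 -0.0046  0.2173] gap0.274 F [ 0.3 -0.9  2.5] grip42.5
True
down t51.9 [ 0.5413 -0.2792  0.2301] gap0.276 F [ 0.  -0.6  4.8] grip42.9
 t54.5 [ 4.005e-01 -3.000e-04  4.197e-01] gap0.998 F [ 0.2  0.2 -0.5] grip0.0
```

View pics/t8.png

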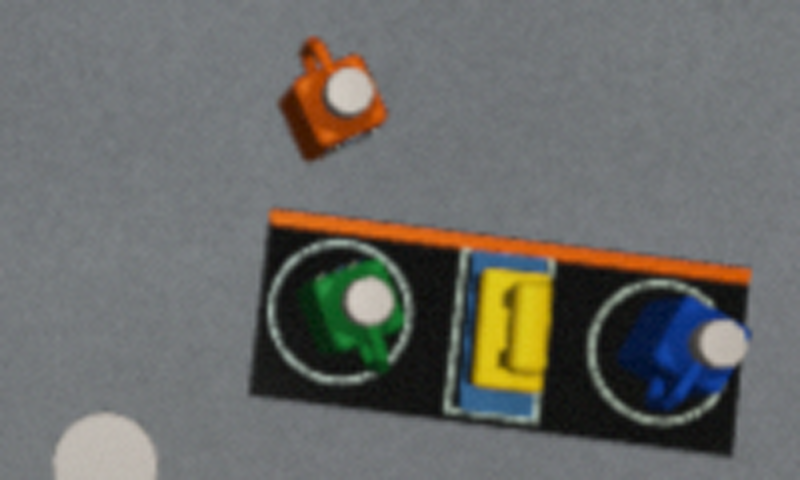

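View pics/s8.png

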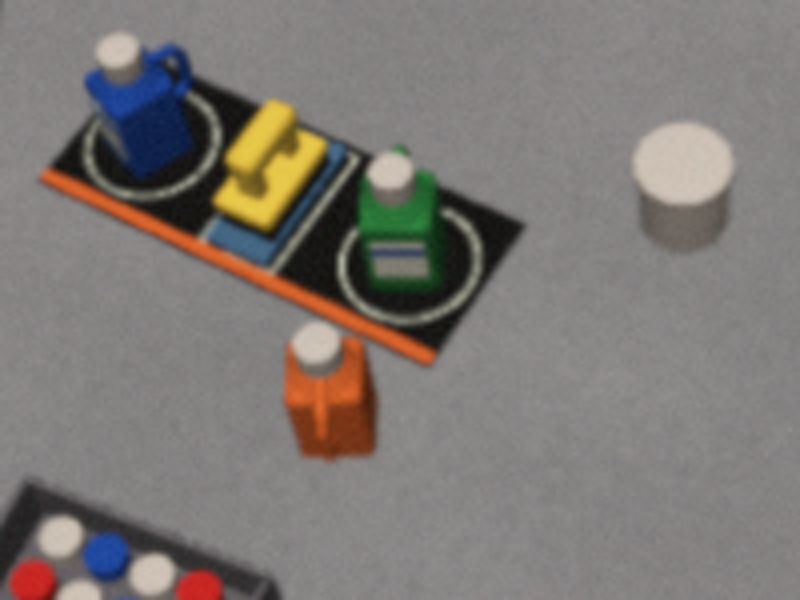

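Everything stands in place, and the orange jug and the tub have not moved. I check the numbers for the blue cap at (719,342), the scrubber base and the tile before handing in.

```bash
python3 - <<'E'
from h import *
p=bot.camera_params("top");B=lambda uv,z:ray(p,(np.array(uv)+.5)/4-.5+[270,135],z)[:,:2]
ps=bot.camera_params("scene");S=lambda uv,z:ray(ps,(np.array(uv)+.5)/4-.5+[100,135],z)[:,:2]
def inm(P): d=P-MO; return np.round([d@[np.cos(MY),np.sin(MY)],d@[-np.sin(MY),np.cos(MY)]],4)
print("blue cap top/scene",inm(B([(719,342)],.113)[0]),inm(S([(119,48)],.113)[0]))
print("green cap",inm(B([(370,300)],.113)[0]),inm(S([(391,170)],.113)[0]))
print("scrub base",inm(B([(480,268),(553,278),(545,392),(472,385)],.041).mean(0)))
b=B([(527,277),(533,374)],.085);print("grip bar",inm(b.mean(0)),np.degrees(np.arctan2(*(b[0]-b[1])[::-1])))
E
```

```text
blue cap top/scene [ 0.0018 -0.1075] [ 0.0006 -0.1095]
green cap [0.0005 0.1093] [0.0007 0.1103]
scrub base [-0.0018  0.0007]
grip bar [-0.0004  0.0016] 3.9983329291636527
```

```bash
python3 -c "
from plant import bot
print(bot.hand_in(),bot.get_t())"
```

```text
the job is handed in; nothing more can be done
the job is handed in; nothing more can be done
```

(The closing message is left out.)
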